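Tighten the clamp press crisscross

ROBOT

A 6-joint arm with a two-finger parallel gripper is mounted at the origin on the work surface. World frame = base frame: x ahead of the robot, y to its left, z up, the work surface at z = 0. Lengths are in m, angles in degrees, forces in N, time in s.
With the tool pointing down it reaches from about 0.3 to 0.75 m from the base axis. Payload 8.5 kg.
Tool frame: the origin (TCP) lies at the very end of the fingers, on their centre line; the grasp point (between the pads) lies 19 mm behind it (env.tcp_to_grasp is the distance from the TCP to the grasp point, in m); z points along the fingers, y is the line along which they close (so a half turn about z gives the same grasp; the last joint's range is limited). The gripper opens to 85 mm and grips with 20 to 120 N. Pads are 22 mm wide; open, the fingers measure 114 mm over their backs; the gripper's body (76 mm by 85 mm) begins 54 mm behind the grasp point. The pads swing forward as they close: fully open they stand 13 mm farther back than shut.
Start: joints at [64.555, 21.807, 74.336, -0, 83.858, -12.336], TCP at [0.125, 0.536, 0.203] pointing down, gripper open.
Joint ranges: [-178.18, 178.18], [-50.72, 133.34], [12.68, 142.11], [-81.47, 261.47], [9.98, 163.14], [-165.26, 165.26]. Speed limits (degrees/s): [136.94, 136.94, 180, 180, 180, 180].

INTERFACE

Orientations are given as a 3x3 rotation matrix whose columns are the frame's x, y, z axes.
In Python, from rig import status, get_image, env gives the robot as it stands.
- The arm moves only by the shell command python3 -m handwheel 'ROWS' [FORCE]. ROWS is text: rows parted by semicolons, each of 7 numbers parted by spaces: the shift along the world's x, y, z in cm, then the turn, a rotation vector about the world's x, y, z in degrees, then the opening, from 0 (shut) to 1 (fully open). In form: dx dy dz wx wy wz gripper; .... A call has 1 to 8 rows; each row is the pose to reach, as a shift and turn from the pose commanded when the call began; what a row does not reach only later rows make up. A row lasts 1/12 s, in which the tool goes at most 41.7 mm and 7.16 degrees, less where a joint would pass 70% of its speed; a pose out of reach is approached as far as the arm can. A call with a gripper value outside its range is refused whole. The fingers move at their own pace and stop on an object; FORCE is the grip in N (left out, the last holds). Time passes only in rows, so rows that repeat a pose let the fingers close. It gives the time, the measured TCP pose, the force, the opening and the grip force at its end, in the units of the state.
- status.observe(): the state, without advancing time (a new reading comes with each control period).
- get_image(name): name is "side" or "top"; returns a dict with "color" (384x512x3 uint8, red, green, blue), "vertical_fov" (degrees; the focal length in pixels is half the picture's height over the tangent of half this angle, whatever the lens; pixels are square), "cx", "cy" (the principal point, pixels), "xyz" and "orientation" of the camera in the world. Camera axes: x right, y down, z forward; pixel columns grow to the right and rows downward; lengths in m; the calibration is good to about 2 mm. A picture is of the moment at which its call begins. There is no depth.
- env.close_job(): hands the job in; it is judged then, once.
The state is a dict: "time_s": time; "q": joint angles; "qvel": joint speeds; "joint_efforts": joint torques, N m; "position": TCP position; "tool_rot": TCP orientation; "ft_force": force on the tool from outside, world axes, zero at the start; "wrist_torque": the same for the moment, N m; "grip_width": finger opening in m; "gripper_force": force on a finger pad.
Only numpy, scipy, OpenCV 4.12 (cv2) and the standard library are available. Lean on these libraries where they do the work, as an engineer would, in place of code of your own. Each camera call takes 0.05 s, during which the arm holds its last target. There are 200 camera calls.

TASK

Tighten the four upright T-handled screws of the small clamp press evenly. The first pass is half done: two diagonally opposite screws already stand at about 45 degrees to the press, so turn the other two clockwise until their bars stand at about 45 degrees as well. Only then make the second pass, crisscross (one screw, then the one diagonally opposite, then the other diagonal pair), turning each clockwise fully home, its bar in line with the long sides of the press, and let go.

Things in the scene. Friction and masses are not known exactly. Their poses are not given: they have to be found in the camera images.
- press: clamp press fixed to the bench: plywood base 340 x 210 x 20 mm, square aluminium plate of 190 mm, its top 48 mm above the table, a screw at each corner. A spare screw lies loose on the plate, a tape roll and a wood piece on the base, all lower than the handle bars. Origin: centre of the base's underside. x along the long sides, y across, z up. Long sides lie within 35 degrees of the world's y
- screw_1: upright T-handled screw at the plate's +x +y corner (press axes), 65 mm from centre each way, opposite screw_3. Steel bar 54 long, 14 wide, 18 high; 27 mm free under it. Origin: bar's centre, on the turning axis, 90 mm above table. x along bar, z up. Turns clockwise from above, 90 degrees between stops: across the press (loose) to along it (tight); starts half turned (37 to 53 degrees). Takes 0.08 Nm, stays put, does not sink
- screw_2: upright T-handled clamp screw exactly like screw_1 (same sizes, origin, axes, turning and stops), at the -x +y corner of the plate in the press's axes, 65 mm from its centre each way; diagonally opposite screw_4; starts loose, its bar across the press (0 to 14 degrees turned)
- screw_3: upright T-handled clamp screw exactly like screw_1 (same sizes, origin, axes, turning and stops), at the -x -y corner of the plate in the press's axes, 65 mm from its centre each way; diagonally opposite screw_1; starts half turned like it
- screw_4: upright T-handled clamp screw exactly like screw_1 (same sizes, origin, axes, turning and stops), at the +x -y corner of the plate in the press's axes, 65 mm from its centre each way; diagonally opposite screw_2; starts loose, its bar across the press (0 to 14 degrees turned)

How it is judged (in metres and radians):
On the way, in this order (a step that is already met when the one before it is completed fails the run):
1. all four screws turned about half way, none fully (angle between the x axis of screw_1 and the x axis of press, either way round between 0.42 and 1.15 rad and angle between the x axis of screw_2 and the x axis of press, either way round between 0.42 and 1.15 rad and angle between the x axis of screw_3 and the x axis of press, either way round between 0.42 and 1.15 rad and angle between the x axis of screw_4 and the x axis of press, either way round between 0.42 and 1.15 rad), for 0.2 s.
2. two diagonally opposite screws fully home, the other two still about half way (((angle between the x axis of each of screw_1, screw_3 and the x axis of press, either way round below 0.2 rad and angle between the x axis of screw_2 and the x axis of press, either way round between 0.42 and 1.15 rad and angle between the x axis of screw_4 and the x axis of press, either way round between 0.42 and 1.15 rad) or (angle between the x axis of each of screw_2, screw_4 and the x axis of press, either way round below 0.2 rad and angle between the x axis of screw_1 and the x axis of press, either way round between 0.42 and 1.15 rad and angle between the x axis of screw_3 and the x axis of press, either way round between 0.42 and 1.15 rad))), for 0.2 s.
At the end, for the whole second after the job is handed in: all four handle bars lie along the long sides of the press, within 0.2 rad (11 degrees), and are at rest. On the way, 'about half way' means a bar 0.42 to 1.15 rad (24 to 66 degrees) from the press's long direction (angle between the x axis of each of screw_1, screw_2, screw_3, screw_4 and the x axis of press, either way round below 0.2 rad and angular speed of each of screw_1, screw_2, screw_3, screw_4 below 0.1 rad/s); the robot touches nothing.
It also fails if it takes over 64 s, if anything falls off the work surface, if the arm or the gripper's body presses on something with over 40 N, if the wrist force passes 120 N, or if a joint passes its speed limit or range.

## Working session

There is one attempt and no reset: what is moved stays moved. The work goes in short steps, Python scripts to look and compute and a shell command to move; the robot and the scene stay as the last step left them, time stands still between calls to the robot, and variables do not carry over. Pictures are saved under pics/ and viewed, at most 10 in all, crops included, and the job is handed in when it is done.

```bash
mkdir -p pics
python3 - <<'E'
from rig import status,get_image,env
import cv2,numpy as np
for n in("top","side"):
    d=get_image(n);cv2.imwrite(f"pics/{n}0.png",d["color"][:,:,::-1]);print(n,d["vertical_fov"],d["cx"],d["cy"],d["xyz"],np.round(d["orientation"],4).tolist())
s=status.observe();print(s["time_s"],s["position"],s["tool_rot"],s["grip_width"])
E
ls
```

```text
top 44.94847960793009 264.35949635276467 185.07278021755155 [0.49655952 0.02662431 0.84540661] [[-0.002, -0.9961, 0.0887], [-0.9997, 0.0042, 0.0248], [-0.0251, -0.0887, -0.9957]]
side 50.84271253237563 252.74582892842835 188.0734167956109 [0.46619217 0.58197312 0.42669509] [[-0.982, -0.0995, 0.1604], [-0.1888, 0.5084, -0.8402], [0.0021, -0.8553, -0.5181]]
0.1 [0.12462222 0.53539417 0.20268089] [[-9.73943329e-01  2.26790916e-01 -5.22369171e-04]
 [ 2.26791385e-01  9.73942664e-01 -1.16427858e-03]
 [ 2.44709817e-04 -1.25241018e-03 -9.99999186e-01]] 0.08541814729790378
pics
```

View pics/top0.png

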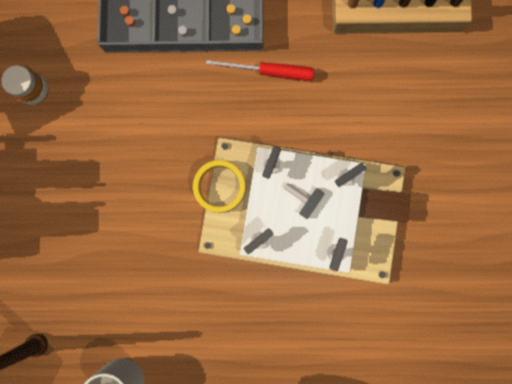

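View pics/side0.png

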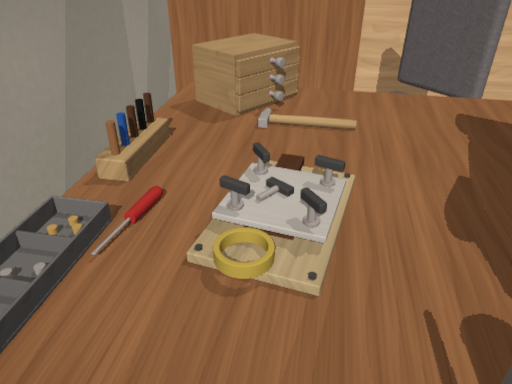

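The top view shows the press with its long side tilted about 9° in the image. The bars at (272,162) and (339,254) are loose, and those at (350,175) and (259,241) are half turned. The spare screw lies at (312,203). The side view agrees with this.

```bash
cat > h.py <<'E'
from rig import status,get_image,env
import cv2,numpy as np
def measure(save=None,z=0.099,quiet=False):
    d=get_image("top");im=d["color"]
    if save: cv2.imwrite(save,im[:,:,::-1])
    f=192/np.tan(np.radians(d["vertical_fov"]/2));R=np.array(d["orientation"])
    def w(p,z):
        r=R@np.array([(p[0]-d["cx"])/f,(p[1]-d["cy"])/f,1]);return np.array(d["xyz"])+r*(z-d["xyz"][2])/r[2]
    m=((im.max(2)<75)&(im.max(2).astype(int)-im.min(2)<25)).astype(np.uint8)
    m[:130]=0;m[285:]=0;m[:,:235]=0;m[:,:][:,375:]=0
    c,_=cv2.findContours(m,cv2.RETR_EXTERNAL,cv2.CHAIN_APPROX_NONE)
    for k in c:
        if cv2.contourArea(k)<60: continue
        P=np.array([w(p[0],z)[:2] for p in k],np.float32)
        (cx,cy),s,a=cv2.minAreaRect(P);b=cv2.boxPoints(((cx,cy),s,a))
        e=max(b[1]-b[0],b[2]-b[1],key=np.linalg.norm)
        print(cv2.boundingRect(k),"c",np.round([cx,cy],4),"size",np.round(s,4),"ang",round(np.degrees(np.arctan2(e[1],e[0]))%180,1))
    return im,w
E
python3 - <<'E'
from h import *
im,w=measure()
h=cv2.cvtColor(im,cv2.COLOR_RGB2HSV)
m=((h[...,1]<40)&(h[...,2]>140)).astype(np.uint8);m[:130]=0;m[285:]=0;m[:,:230]=0;m[:,375:]=0
m=cv2.morphologyEx(m,cv2.MORPH_CLOSE,np.ones((15,15)))
k=max(cv2.findContours(m,0,1)[0],key=cv2.contourArea)
P=np.array([w(p[0],.048)[:2] for p in k],np.float32);print("plate",cv2.minAreaRect(P))
for p in [(218,137),(405,167),(390,283),(200,252)]: print(w(p,.02)[:2])
E
```

```text
plate ((0.5275112986564636, -0.019339963793754578), (0.1886497586965561, 0.1879153847694397), 80.61078643798828)
[0.65769046 0.13085017]
[ 0.60131892 -0.20306972]
[ 0.39797323 -0.17130047]
[0.45169879 0.16137573]
```

```bash
sed -i 's/im.max(2)<75)&(im.max(2).astype(int)-im.min(2)<25)/im.max(2)<95)\&(im.max(2).astype(int)-im.min(2)<30)/' h.py
python3 - <<'E'
from h import *
im,w=measure()
print(im[160,266:280].tolist());print(im[254,332:346].tolist())
a=np.radians(80.7);ux=np.array([np.cos(a),np.sin(a)]);uy=np.array([-ux[1],ux[0]])
for sx in(1,-1):
  for sy in(1,-1): print(sx,sy,np.array([.5275,-.0193])+.065*(sx*ux+sy*uy))
E
```

```text
(309, 190, 14, 18) c [ 0.5399 -0.0367] size [0.0108 0.0303] ang 151.2
(336, 164, 30, 21) c [ 0.58   -0.0934] size [0.0111 0.0525] ang 123.4
(264, 147, 17, 30) c [0.6014 0.0328] size [0.012  0.0502] ang 159.4
[[167, 157, 146], [133, 123, 114], [101, 97, 90], [91, 86, 81], [88, 83, 77], [93, 88, 83], [90, 88, 81], [88, 84, 80], [83, 78, 74], [80, 75, 70], [89, 82, 74], [122, 113, 107], [154, 147, 133], [172, 163, 151]]
[[147, 137, 127], [115, 106, 100], [93, 87, 79], [92, 88, 82], [97, 92, 85], [97, 92, 87], [99, 95, 89], [97, 93, 87], [96, 91, 86], [93, 88, 83], [95, 90, 83], [122, 117, 106], [164, 157, 143], [174, 168, 153]]
1 1 [0.47385863 0.05534987]
1 -1 [0.60214987 0.03434137]
-1 1 [ 0.45285013 -0.07294137]
-1 -1 [ 0.58114137 -0.09394987]
```

```bash
sed -i 's/<95)/<110)/' h.py; python3 -m handwheel '2 -2 4 0 0 0 0.5; 5 -5 8 0 0 -3 0.5; 8 -8 8 0 0 -7 0.5; 11 -11 8 0 0 -7 0.5; 14 -14 8 0 0 -7 0.5; 17 -17 8 0 0 -7 0.5; 20 -20 8 0 0 -7 0.5; 23 -23 8 0 0 -7 0.5' 60
python3 -m handwheel '3 -3 0 0 0 0 0.5; 6 -6 0 0 0 0 0.5; 9 -9 0 0 0 0 0.5; 12 -12 0 0 0 0 0.5; 15 -15 0 0 0 0 0.5; 18 -18 -2 0 0 0 0.5; 21 -21 -4 0 0 0 0.5; 24 -24 -6 0 0 0 0.5'
python3 - <<'E'
from h import *
s=status.observe();print(s["time_s"],s["position"],np.degrees(np.arctan2(s["tool_rot"][1][1],s["tool_rot"][0][1])),s["grip_width"])
E
```

```text
time_s: 0.87
position: [0.3392, 0.3204, 0.2833]
tool_rot: [[-0.939, 0.344, 0.0], [0.344, 0.939, 0.0], [-0.0, 0.0, -1.0]]
ft_force: [0.1, 0.9, -0.7]
grip_width: 0.0426
gripper_force: 0.0
time_s: 1.53
position: [0.5671, 0.0926, 0.2306]
tool_rot: [[-0.939, 0.344, 0.0], [0.344, 0.939, 0.0], [-0.0, 0.0, -1.0]]
ft_force: [1.0, 0.8, -0.1]
grip_width: 0.0426
gripper_force: 0.0
1.5333 [0.56711349 0.09264104 0.23062119] 69.86670065049685 0.04257663909191072
```

```bash
python3 -m handwheel '0.7 -3.1 -1 0 0 0 0.5; 0.7 -3.1 -4 0 0 0 0.5; 0.7 -3.1 -7 0 0 0 0.5; 0.7 -3.1 -9 0 0 0 0.5; 0.7 -3.1 -9 0 0 0 0.5; 0.7 -3.1 -9 0 0 0 0.5'
python3 - <<'E'
from h import *
s=status.observe();print(s["position"],np.degrees(np.arctan2(s["tool_rot"][1][1],s["tool_rot"][0][1])))
d=get_image("side");cv2.imwrite("pics/s1.png",cv2.resize(d["color"][100:292,180:400,::-1],None,fx=3,fy=3))
measure()
E
```

```text
time_s: 2.03
position: [0.5729, 0.0634, 0.1412]
tool_rot: [[-0.939, 0.344, -0.002], [0.344, 0.939, 0.0], [0.001, -0.0, -1.0]]
ft_force: [-0.6, 0.2, 1.4]
grip_width: 0.0428
gripper_force: 0.0
[0.57286245 0.06337954 0.1411962 ] 69.89191821938549
(235, 252, 36, 33) c [0.4309 0.0644] size [0.0557 0.0503] ang 89.8
(331, 239, 16, 31) c [ 0.4528 -0.0713] size [0.0143 0.0491] ang 163.1
(301, 189, 23, 29) c [ 0.5346 -0.0301] size [0.016  0.0482] ang 145.9
(336, 163, 30, 23) c [ 0.581  -0.0925] size [0.0169 0.0538] ang 118.8
(301, 130, 12, 52) c [ 0.6111 -0.0234] size [0.0146 0.0846] ang 175.1
```

View pics/s1.png

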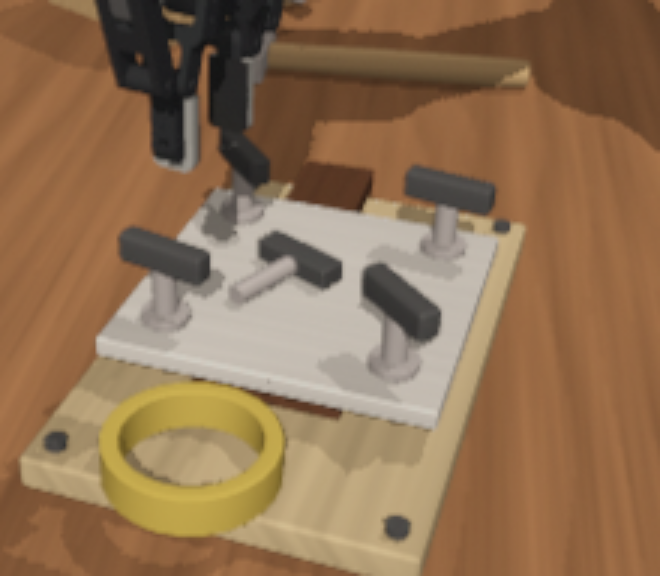

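The picture shows the fingers at crop (175,130), above and to the camera side of screw A at (165,255). The gap is lateral and will be closed next.

```bash
python3 -m handwheel '2.9 -2.9 0 0 0 -0.5 0.5; 2.9 -2.9 -1 0 0 -0.5 0.5; 2.9 -2.9 -4 0 0 -0.5 0.5; 2.9 -2.9 -6.8 0 0 -0.5 0.5; 2.9 -2.9 -6.8 0 0 -0.5 0.5; 2.9 -2.9 -6.8 0 0 -0.5 0; 2.9 -2.9 -6.8 0 0 -0.5 0; 2.9 -2.9 -6.8 0 0 -0.5 0' 60
python3 - <<'E'
from h import *
s=status.observe();print(s["position"],s["grip_width"],s["gripper_force"],s["ft_force"],s["wrist_torque"])
d=get_image("side");cv2.imwrite("pics/s2.png",cv2.resize(d["color"][100:292,180:400,::-1],None,fx=3,fy=3))
E
```

```text
time_s: 2.8
position: [0.6033, 0.0343, 0.0758]
tool_rot: [[-0.936, 0.352, 0.004], [0.352, 0.936, -0.001], [-0.004, 0.001, -1.0]]
ft_force: [0.2, 0.8, 0.9]
grip_width: 0.0069
gripper_force: 0.0
[0.60325486 0.03432901 0.07580109] 0.006943263096953407 0.0 [0.15861233 0.78853916 0.8582403 ] [-0.01574077  0.00418497 -0.03908748]
```

View pics/s2.png

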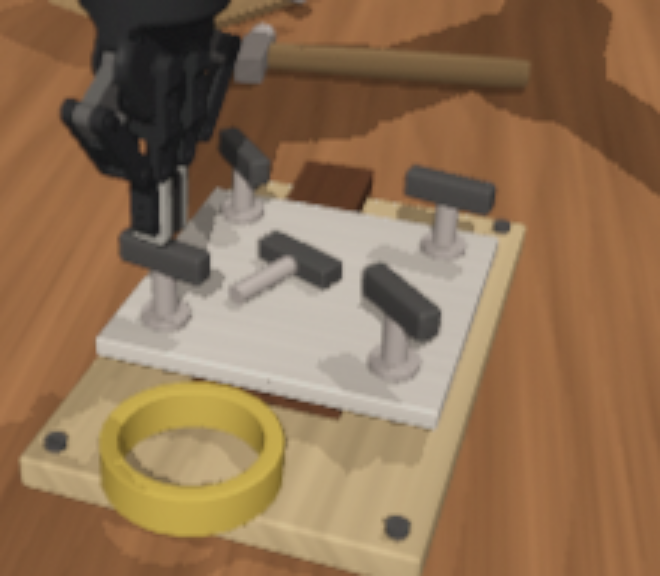

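The fingers have closed behind bar A (7 mm opening, no grip), so either the bar is off my estimate or the tool is. I'll compare projections of the known TCP and the bar in both views.

Run:
```python
from h import *
s=status.observe()
for n in("top","side"):
    d=get_image(n);f=192/np.tan(np.radians(d["vertical_fov"]/2));R=np.array(d["orientation"])
    for nm,p in(("tcp",s["position"]),("A",[.602,.034,.09]),("B",[.581,-.094,.09]),("C",[.474,.055,.09]),("D",[.453,-.073,.09])):
        c=R.T@(np.array(p)-d["xyz"]);print(n,nm,np.round([d["cx"]+f*c[0]/c[2],d["cy"]+f*c[1]/c[2]],1))
    if n=="top":cv2.imwrite("pics/t3.png",cv2.resize(d["color"][110:310,190:420,::-1],None,fx=3,fy=3))
```

```text
top tcp [271.2 162.5]
top A [271.3 161.9]
top B [349.9 174.2]
top C [258.6 240.4]
top D [338.2 253.5]
side tcp [233.4 193.1]
side A [233.9 185.5]
side B [260.3 152.4]
side C [312.3 200.7]
side D [328.7 163.6]
```

View pics/t3.png

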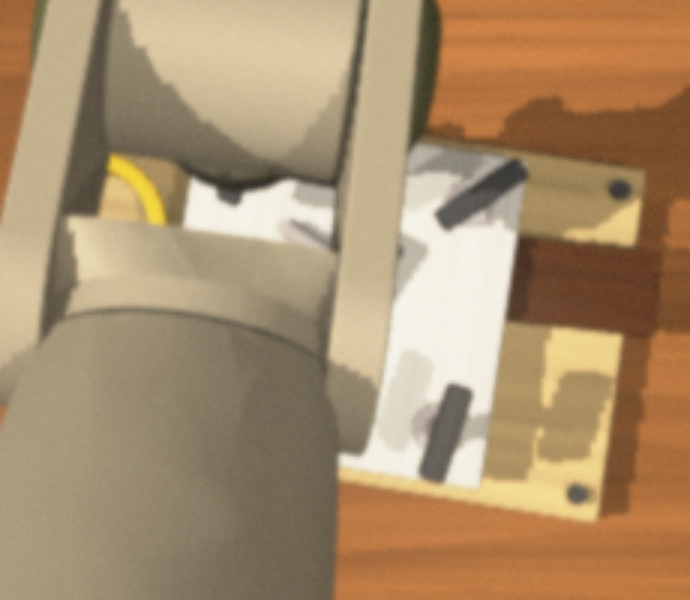

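Run:
```python
from h import *
d=get_image("side");f=192/np.tan(np.radians(d["vertical_fov"]/2));R=np.array(d["orientation"])
for p in([.5729,.0634,.1412],[.5729,.0634,.1482],[.6033,.0343,.0758],[.6033,.0343,.0998],[.6033,.0093,.0758]):
    c=R.T@(np.array(p)-d["xyz"]);q=np.array([d["cx"]+f*c[0]/c[2],d["cy"]+f*c[1]/c[2]]);print(p,np.round(q,1),"crop",np.round((q-[180,100])*3))
cv2.imwrite("pics/s4.png",cv2.resize(d["color"][120:220,200:300,::-1],None,fx=6,fy=6,interpolation=cv2.INTER_NEAREST))
s=status.observe();print(s["position"],s["q"],s["grip_width"],s["gripper_force"])
```

```text
[0.5729, 0.0634, 0.1412] [247.7 167.8] crop [203. 204.]
[0.5729, 0.0634, 0.1482] [247.7 163.7] crop [203. 191.]
[0.6033, 0.0343, 0.0758] [233.3 193. ] crop [160. 279.]
[0.6033, 0.0343, 0.0998] [232.9 180.3] crop [159. 241.]
[0.6033, 0.0093, 0.0758] [236.7 185.3] crop [170. 256.]
[0.60243104 0.03437966 0.07441249] [-7.96143267e+00  3.36183240e+01  7.64957764e+01 -2.37234446e-03
  6.97837407e+01 -7.73557263e+01] -1.040818711887863e-05 0.0
```

View pics/s4.png

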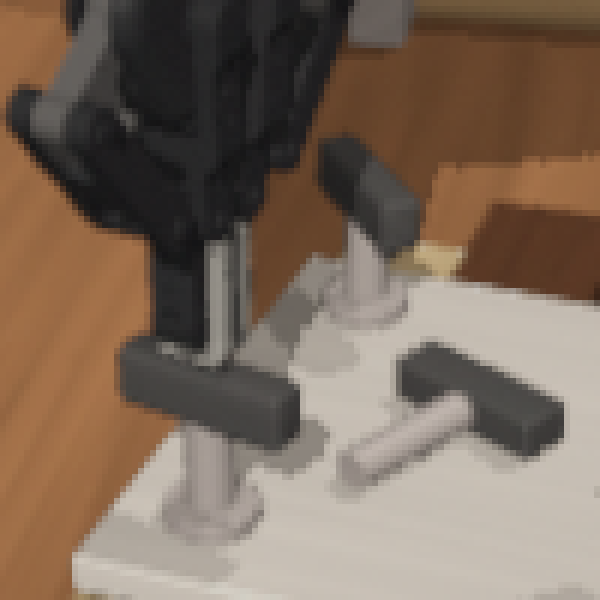

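The crop shows the closed fingers ending on the top face of bar A, around (190,355). The real fingertips are therefore about 25 mm higher than the reported TCP. I'll raise, open, go down past the bar and check.

```bash
python3 -m handwheel '0 0 3 0 0 0 0.5; 0 0 3 0 0 0 0.5; 0 0 3 0 0 0 0.5; 0 0 3 0 0 0 0.5;0 0 1 0 0 0 0.5; 0 0 -1.2 0 0 0 0.5; 0 0 -1.2 0 0 0 0.5; 0 0 -1.2 0 0 0 0.5'
python3 - <<'E'
from h import *
s=status.observe();print(s["position"],s["grip_width"],s["ft_force"])
d=get_image("side")
cv2.imwrite("pics/s5.png",cv2.resize(d["color"][120:220,200:300,::-1],None,fx=6,fy=6,interpolation=cv2.INTER_NEAREST))
E
```

```text
time_s: 3.67
position: [0.6012, 0.0345, 0.0603]
tool_rot: [[-0.936, 0.352, -0.003], [0.352, 0.936, 0.0], [0.003, -0.001, -1.0]]
ft_force: [0.2, -0.2, -0.6]
grip_width: 0.0425
gripper_force: 0.0
[0.60124183 0.03446919 0.06031305] 0.042528026765238154 [ 0.19206826 -0.15814128 -0.59301132]
```

View pics/s5.png

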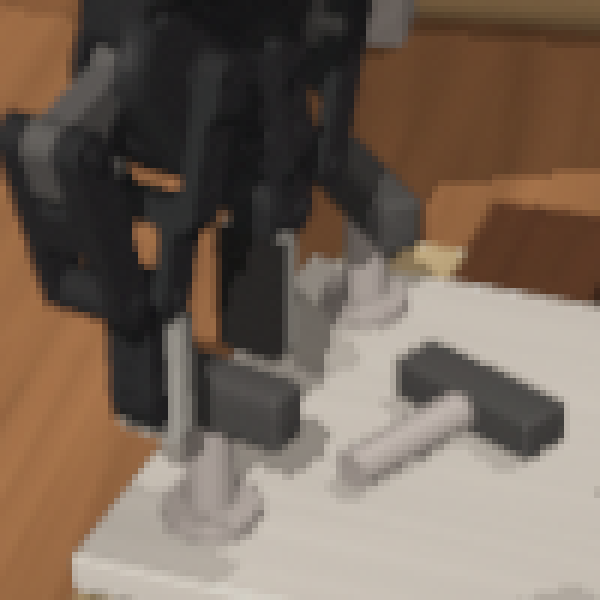

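The near finger, around (170,400), now passes in front of the bar, and the far finger is behind it, so the fingers straddle the bar. I'll go 6 mm deeper, grip and check.

```bash
python3 -m handwheel '0 0 -0.6 0 0 0 0.5; 0 0 -0.6 0 0 0 0; 0 0 -0.6 0 0 0 0; 0 0 -0.6 0 0 0 0; 0 0 -0.6 0 0 0 0; 0 0 -0.6 0 0 0 0' 60
```

```text
time_s: 4.22
position: [0.6021, 0.0341, 0.056]
tool_rot: [[-0.936, 0.352, 0.001], [0.352, 0.936, -0.001], [-0.001, -0.0, -1.0]]
ft_force: [-2.5, -1.7, 5.0]
grip_width: 0.0124
gripper_force: 59.4
```

Gripped. Turn A by −36°.

```bash
python3 -m handwheel '0 0 0 0 0 -6 0; 0 0 0 0 0 -12 0; 0 0 0 0 0 -18 0; 0 0 0 0 0 -24 0; 0 0 0 0 0 -30 0; 0 0 0 0 0 -36 0; 0 0 0 0 0 -36 0; 0 0 0 0 0 -36 0'
```

```text
time_s: 4.88
position: [0.6017, 0.0336, 0.056]
tool_rot: [[-0.55, 0.835, -0.0], [0.835, 0.55, -0.001], [-0.001, -0.001, -1.0]]
ft_force: [-4.9, -4.9, 5.4]
grip_width: 0.0125
gripper_force: 59.6
```

```bash
python3 -m handwheel '0 0 0 0 0 0 0.5; 0 0 0 0 0 0 0.5; 0 0 0 0 0 0 0.5; 0 0 3 0 0 0 0.5; 0 0 6 0 0 0 0.5; 0 0 9 0 0 0 0.5; 0 0 9 0 0 0 0.5; 0 0 9 0 0 0 0.5'
python3 - <<'E'
from h import *
s=status.observe();print(s["position"],np.degrees(np.arctan2(s["tool_rot"][1][1],s["tool_rot"][0][1])))
E
```

```text
time_s: 5.55
position: [0.6027, 0.0346, 0.1467]
tool_rot: [[-0.551, 0.835, 0.003], [0.835, 0.551, -0.0], [-0.002, 0.003, -1.0]]
ft_force: [-0.3, -0.1, -1.1]
grip_width: 0.0423
gripper_force: 0.0
[0.60271641 0.03455541 0.14674488] 33.40559551330606
```

```bash
python3 -m handwheel '-3 -2 0 0 0 7 0.5; -6 -4 0 0 0 14 0.5; -9 -6 0 0 0 21 0.5; -12 -8.5 0 0 0 28 0.5; -15 -10.7 0 0 0 35 0.5; -15 -10.7 0 0 0 38 0.5; -15 -10.7 0 0 0 38 0.5; -15 -10.7 0 0 0 38 0.5'
python3 - <<'E'
from h import *
s=status.observe();print(s["position"],np.degrees(np.arctan2(s["tool_rot"][1][1],s["tool_rot"][0][1])))
measure("pics/t6.png")
E
```

```text
time_s: 6.22
position: [0.452, -0.0725, 0.1447]
tool_rot: [[-0.947, 0.322, -0.001], [0.322, 0.947, 0.001], [0.001, 0.0, -1.0]]
ft_force: [-0.4, 0.1, 0.1]
grip_width: 0.0426
gripper_force: 0.0
[ 0.45196632 -0.07250835  0.14469562] 71.22854763336248
(245, 230, 27, 23) c [0.4738 0.0553] size [0.0118 0.0495] ang 126.6
(304, 208, 42, 50) c [ 0.4879 -0.0527] size [0.0249 0.0971] ang 133.4
(351, 204, 24, 66) c [ 0.4803 -0.1108] size [0.0365 0.1029] ang 178.9
(301, 189, 23, 29) c [ 0.5339 -0.0307] size [0.0157 0.0486] ang 147.9
(336, 163, 30, 23) c [ 0.5796 -0.0933] size [0.0124 0.053 ] ang 122.7
(257, 150, 29, 24) c [0.5999 0.033 ] size [0.0163 0.051 ] ang 124.8
```

```bash
python3 -m handwheel '0 0 -3 0 0 0 0.5; 0 0 -5.5 0 0 0 0.5; 0 0 -7.5 0 0 0 0.5; 0 0 -8.8 0 0 0 0.5; 0 0 -8.8 0 0 0 0; 0 0 -8.8 0 0 0 0; 0 0 -8.8 0 0 0 0; 0 0 -8.8 0 0 0 0' 60
```

```text
time_s: 6.93
position: [0.4524, -0.0728, 0.0577]
tool_rot: [[-0.948, 0.319, 0.001], [0.319, 0.948, -0.001], [-0.001, -0.001, -1.0]]
ft_force: [0.1, -2.9, -7.5]
grip_width: 0.0121
gripper_force: 59.3
```

```bash
python3 -m handwheel '0 0 0 0 0 -6 0; 0 0 0 0 0 -12 0; 0 0 0 0 0 -18 0; 0 0 0 0 0 -24 0; 0 0 0 0 0 -30 0; 0 0 0 0 0 -36 0; 0 0 0 0 0 -36 0; 0 0 0 0 0 -36 0'
python3 -m handwheel '0 0 0 0 0 0 0; 0 0 0 0 0 0 0; 0 0 0 0 0 0 0.5; 0 0 0 0 0 0 0.5; 0 0 0 0 0 0 0.5; 0 0 3 0 0 0 0.5; 0 0 6 0 0 0 0.5; 0 0 9 0 0 0 0.5'
python3 -m handwheel '-2 -5 0 0 0 0 0.5; -4 -9 0 0 0 0 0.5; -4 -12 0 0 0 0 0.5; -4 -15 0 0 0 0 0.5; -4 -15 0 0 0 0 0.5'
python3 - <<'E'
from h import *
s=status.observe();print(s["position"],np.degrees(np.arctan2(s["tool_rot"][1][1],s["tool_rot"][0][1])))
measure("pics/t7.png")
E
```

```text
time_s: 7.6
position: [0.4521, -0.0732, 0.0577]
tool_rot: [[-0.579, 0.816, 0.0], [0.816, 0.579, -0.001], [-0.001, -0.001, -1.0]]
ft_force: [-0.9, -5.7, -7.6]
grip_width: 0.0121
gripper_force: 59.3
time_s: 8.27
position: [0.4519, -0.0723, 0.1489]
tool_rot: [[-0.579, 0.815, 0.0], [0.815, 0.579, 0.0], [0.0, 0.0, -1.0]]
ft_force: [0.5, -0.3, 0.0]
grip_width: 0.0425
gripper_force: 0.0
time_s: 8.68
position: [0.4121, -0.2277, 0.148]
tool_rot: [[-0.575, 0.818, 0.002], [0.818, 0.575, -0.003], [-0.003, -0.0, -1.0]]
ft_force: [0.4, 0.7, 0.4]
grip_width: 0.0426
gripper_force: 0.0
[ 0.41214906 -0.22774704  0.14796027] 35.13080889610306
(324, 243, 30, 23) c [ 0.4535 -0.0716] size [0.0143 0.0512] ang 122.0
(245, 229, 28, 24) c [0.4734 0.0548] size [0.0129 0.051 ] ang 127.6
(301, 189, 23, 29) c [ 0.535  -0.0309] size [0.0168 0.0496] ang 145.9
(336, 163, 30, 23) c [ 0.579  -0.0935] size [0.0138 0.0534] ang 123.5
(258, 150, 28, 23) c [0.6002 0.033 ] size [0.0149 0.0505] ang 123.7
```

All four bars are at about 45°. For the second pass I'll do D first, then A.

```bash
python3 -m handwheel '1 4 0 0 0 0 0.5; 2 8 0 0 0 0 0.5; 3 12 0 0 0 0 0.5; 4 15.5 0 0 0 0 0.5; 4 15.5 0 0 0 0 0.5; 4 15.5 -2 0 0 0 0.5; 4 15.5 -5 0 0 0 0.5; 4 15.5 -7 0 0 0 0.5'
python3 -m handwheel '0 0 -2.1 0 0 0 0.5; 0 0 -2.1 0 0 0 0.5; 0 0 -2.1 0 0 0 0; 0 0 -2.1 0 0 0 0; 0 0 -2.1 0 0 0 0; 0 0 -2.1 0 0 0 0'
```

```text
time_s: 9.4
position: [0.4514, -0.0661, 0.0762]
tool_rot: [[-0.581, 0.814, -0.0], [0.814, 0.581, 0.0], [0.0, 0.0, -1.0]]
ft_force: [0.2, 0.2, -1.3]
grip_width: 0.043
gripper_force: 0.0
time_s: 9.9
position: [0.4494, -0.0693, 0.0578]
tool_rot: [[-0.581, 0.814, -0.005], [0.814, 0.581, -0.004], [-0.0, -0.007, -1.0]]
ft_force: [-18.2, -15.4, 9.6]
grip_width: 0.0124
gripper_force: 59.0
```

```bash
python3 -m handwheel '0.1 -0.5 0 0 0 0 0; 0.1 -0.5 0 0 0 -6 0; 0.1 -0.5 0 0 0 -12 0; 0.1 -0.5 0 0 0 -18 0; 0.1 -0.5 0 0 0 -24 0; 0.1 -0.5 0 0 0 -30 0; 0.1 -0.5 0 0 0 -36 0; 0.1 -0.5 0 0 0 -36 0'
```

```text
time_s: 10.57
position: [0.4516, -0.0688, 0.0578]
tool_rot: [[0.016, 1.0, -0.002], [1.0, -0.016, 0.006], [0.006, -0.002, -1.0]]
ft_force: [-3.7, 21.5, 10.8]
grip_width: 0.012
gripper_force: 59.5
```

```bash
python3 -m handwheel '0 0.2 0 0 0 -5 0; 0 0.2 0 0 0 -9 0; 0 0.2 0 0 0 -9 0; 0 0.2 0 0 0 -9 0; 0 0.2 0 0 0 -9 0'
```

```text
time_s: 10.98
position: [0.4522, -0.0688, 0.0578]
tool_rot: [[0.166, 0.986, -0.001], [0.986, -0.166, 0.002], [0.002, -0.001, -1.0]]
ft_force: [-3.5, 9.2, 5.3]
grip_width: 0.012
gripper_force: 59.1
```

```bash
python3 -m handwheel '0 0 0 0 0 0 0.5; 0 0 0 0 0 0 0.5; 0 0 0 0 0 0 0.5; 0 0 3 0 0 0 0.5; 0 0 6 0 0 0 0.5; 0 0 9 0 0 0 0.5; 3 2 9 0 0 7 0.5; 6 4 9 0 0 14 0.5'
python3 -m handwheel '3 2 0 0 0 7 0.5; 6 4 0 0 0 14 0.5; 9 6 0 0 0 21 0.5; 9 6 0 0 0 28 0.5; 9 6 0 0 0 28 0.5; 9 6 0 0 0 28 0.5'
python3 - <<'E'
from h import *
s=status.observe();print(s["position"],np.degrees(np.arctan2(s["tool_rot"][1][1],s["tool_rot"][0][1])))
measure("pics/t8.png")
E
```

```text
time_s: 11.65
position: [0.5145, -0.0311, 0.1493]
tool_rot: [[-0.079, 0.997, 0.005], [0.997, 0.079, -0.002], [-0.002, 0.005, -1.0]]
ft_force: [0.1, -0.6, -0.5]
grip_width: 0.043
gripper_force: 0.0
time_s: 12.15
position: [0.6028, 0.0293, 0.1464]
tool_rot: [[-0.533, 0.846, -0.0], [0.846, 0.533, -0.0], [-0.0, -0.0, -1.0]]
ft_force: [-0.2, -0.8, -0.2]
grip_width: 0.0427
gripper_force: 0.0
[0.60281575 0.02925057 0.14641895] 32.18733859592537
(327, 249, 28, 11) c [ 0.4529 -0.0755] size [0.0438 0.0127] ang 83.6
(255, 218, 53, 37) c [0.4743 0.0132] size [0.0551 0.0848] ang 102.0
(337, 163, 29, 23) c [ 0.5798 -0.0932] size [0.0128 0.053 ] ang 122.5
(235, 130, 85, 60) c [0.5978 0.0181] size [0.0896 0.1394] ang 99.2
```

```bash
python3 -m handwheel '-0.1 0.5 -2 0 0 1 0.5; -0.1 0.5 -5 0 0 1 0.5; -0.1 0.5 -7.5 0 0 1 0.5; -0.1 0.5 -9 0 0 1 0.5; -0.1 0.5 -9 0 0 1 0; -0.1 0.5 -9 0 0 1 0; -0.1 0.5 -9 0 0 1 0; -0.1 0.5 -9 0 0 1 0'
python3 -m handwheel '0 0 0 0 0 -6 0; 0 0 0 0 0 -12 0; 0 0 0 0 0 -18 0; 0 0 0 0 0 -24 0; 0 0 0 0 0 -30 0; 0 0 0 0 0 -36 0; 0 0 0 0 0 -42 0; 0 0 0 0 0 -43 0'
python3 -m handwheel '0 0 0 0 0 0 0; 0 0 0 0 0 0 0; 0 0 0 0 0 0 0'
```

```text
time_s: 12.87
position: [0.6018, 0.0335, 0.0577]
tool_rot: [[-0.549, 0.836, 0.0], [0.836, 0.549, -0.001], [-0.001, -0.0, -1.0]]
ft_force: [-3.6, -4.6, 1.4]
grip_width: 0.0122
gripper_force: 59.7
time_s: 13.53
position: [0.601, 0.0333, 0.0577]
tool_rot: [[0.173, 0.985, -0.001], [0.985, -0.173, -0.002], [-0.002, -0.001, -1.0]]
ft_force: [-8.0, -5.4, 1.7]
grip_width: 0.0124
gripper_force: 60.2
time_s: 13.78
position: [0.6009, 0.0333, 0.0577]
tool_rot: [[0.167, 0.986, -0.002], [0.986, -0.167, -0.002], [-0.002, -0.001, -1.0]]
ft_force: [-8.4, -6.2, 2.8]
grip_width: 0.0124
gripper_force: 60.0
```

```bash
python3 -m handwheel '0 0 0 0 0 0 0.5; 0 0 0 0 0 0 0.5; 0 0 0 0 0 0 0.5; 0 0 3 0 0 0 0.5; 0 0 6 0 0 0 0.5; 0 0 9 0 0 0 0.5; -0.5 -3 9 0 0 7 0.5; -1 -6 9 0 0 14 0.5'
python3 -m handwheel '-0.5 -3 0 0 0 7 0.5; -1 -6 0 0 0 14 0.5; -1.1 -6.7 0 0 0 21 0.5; -1.1 -6.7 0 0 0 28 0.5; -1.1 -6.7 0 0 0 29 0.5; -1.1 -6.7 0 0 0 29 0.5'
python3 - <<'E'
from h import *
s=status.observe();print(s["position"],np.degrees(np.arctan2(s["tool_rot"][1][1],s["tool_rot"][0][1])))
measure("pics/t9.png")
E
```

```text
time_s: 14.45
position: [0.5932, -0.0253, 0.149]
tool_rot: [[-0.085, 0.996, 0.006], [0.996, 0.085, -0.001], [-0.002, 0.006, -1.0]]
ft_force: [1.3, -1.0, -0.3]
grip_width: 0.0426
gripper_force: 0.0
time_s: 14.95
position: [0.5813, -0.0925, 0.1468]
tool_rot: [[-0.548, 0.836, 0.001], [0.836, 0.548, -0.0], [-0.001, 0.001, -1.0]]
ft_force: [-0.5, -0.0, -1.0]
grip_width: 0.0425
gripper_force: 0.0
[ 0.58127797 -0.09253124  0.14676989] 33.25532846671642
(245, 230, 27, 23) c [0.474  0.0553] size [0.0108 0.0491] ang 126.6
(328, 218, 12, 20) c [ 0.4935 -0.066 ] size [0.0096 0.0336] ang 156.6
(256, 157, 32, 11) c [0.5997 0.034 ] size [0.0509 0.015 ] ang 82.5
(348, 151, 27, 38) c [ 0.5874 -0.1179] size [0.0438 0.0529] ang 160.8
```

A is home at 82.5°, D was seen home, and C is still at 126.6°. Next is B.

```bash
python3 -m handwheel '-0.1 -0.1 -2 0 0 0 0.5; -0.1 -0.1 -5 0 0 0 0.5; -0.1 -0.1 -7.5 0 0 0 0.5; -0.1 -0.1 -9 0 0 0 0.5; -0.1 -0.1 -9 0 0 0 0; -0.1 -0.1 -9 0 0 0 0; -0.1 -0.1 -9 0 0 0 0; -0.1 -0.1 -9 0 0 0 0'
python3 -m handwheel '0 0 0 0 0 -6 0; 0 0 0 0 0 -12 0; 0 0 0 0 0 -18 0; 0 0 0 0 0 -24 0; 0 0 0 0 0 -30 0; 0 0 0 0 0 -36 0; 0 0 0 0 0 -42 0; 0 0 0 0 0 -43 0'
python3 -m handwheel '0 0 0 0 0 0 0; 0 0 0 0 0 0 0; 0 0 0 0 0 0 0'
```

```text
time_s: 15.67
position: [0.5799, -0.0937, 0.0573]
tool_rot: [[-0.55, 0.835, -0.0], [0.835, 0.55, -0.001], [-0.001, -0.0, -1.0]]
ft_force: [-4.3, -0.7, -2.2]
grip_width: 0.0125
gripper_force: 59.4
time_s: 16.33
position: [0.5799, -0.0938, 0.0572]
tool_rot: [[0.171, 0.985, 0.0], [0.985, -0.171, -0.001], [-0.001, 0.0, -1.0]]
ft_force: [-4.5, -1.8, -0.3]
grip_width: 0.0124
gripper_force: 59.7
time_s: 16.58
position: [0.5799, -0.0938, 0.0573]
tool_rot: [[0.164, 0.986, 0.0], [0.986, -0.164, -0.0], [-0.0, 0.0, -1.0]]
ft_force: [-5.6, -1.6, 1.4]
grip_width: 0.0122
gripper_force: 59.9
```

```bash
python3 -m handwheel '0 0 0 0 0 0 0.5; 0 0 0 0 0 0 0.5; 0 0 0 0 0 0 0.5; 0 0 3 0 0 0 0.5; 0 0 6 0 0 0 0.5; 0 0 9 0 0 0 0.5; -2 3 9 0 0 7 0.5; -4 6 9 0 0 14 0.5'
python3 -m handwheel '-2 3 0 0 0 7 0.5; -4 6 0 0 0 14 0.5; -6.6 8.9 0 0 0 21 0.5; -6.6 8.9 0 0 0 28 0.5; -6.6 8.9 0 0 0 31 0.5; -6.6 8.9 0 0 0 31 0.5; -6.6 8.9 0 0 0 31 0.5'
python3 - <<'E'
from h import *
s=status.observe();print(s["position"],np.degrees(np.arctan2(s["tool_rot"][1][1],s["tool_rot"][0][1])))
measure("pics/t10.png")
E
```

```text
time_s: 17.25
position: [0.5411, -0.034, 0.1482]
tool_rot: [[-0.081, 0.997, 0.005], [0.997, 0.081, -0.001], [-0.002, 0.005, -1.0]]
ft_force: [0.0, 1.2, -0.2]
grip_width: 0.0426
gripper_force: 0.0
time_s: 17.83
position: [0.4744, 0.0554, 0.1467]
tool_rot: [[-0.578, 0.816, 0.001], [0.816, 0.578, 0.0], [-0.001, 0.001, -1.0]]
ft_force: [0.7, 0.3, 0.5]
grip_width: 0.0429
gripper_force: 0.0
[0.47440412 0.05543602 0.1466869 ] 35.31309307783569
(315, 226, 40, 59) c [ 0.4491 -0.0667] size [0.0601 0.0916] ang 175.5
(287, 217, 10, 68) c [0.4585 0.0012] size [0.0046 0.1068] ang 173.3
(235, 204, 60, 12) c [0.5258 0.0449] size [0.0965 0.0064] ang 80.6
(301, 189, 23, 23) c [ 0.5346 -0.0345] size [0.0217 0.0425] ang 141.0
(334, 169, 33, 12) c [ 0.5787 -0.0927] size [0.052  0.0145] ang 81.8
(256, 157, 32, 11) c [0.5995 0.034 ] size [0.0507 0.0146] ang 82.5
```

```bash
python3 -m handwheel '0 0 -2 0 0 0 0.5; 0 0 -5 0 0 0 0.5; 0 0 -7.5 0 0 0 0.5; 0 0 -9 0 0 0 0.5; 0 0 -9 0 0 0 0; 0 0 -9 0 0 0 0; 0 0 -9 0 0 0 0; 0 0 -9 0 0 0 0'
python3 -m handwheel '0 0 0 0 0 -6 0; 0 0 0 0 0 -12 0; 0 0 0 0 0 -18 0; 0 0 0 0 0 -24 0; 0 0 0 0 0 -30 0; 0 0 0 0 0 -36 0; 0 0 0 0 0 -42 0; 0 0 0 0 0 -45 0'
python3 -m handwheel '0 0 0 0 0 0 0; 0 0 0 0 0 0 0; 0 0 0 0 0 0 0.5; 0 0 0 0 0 0 0.5; 0 0 0 0 0 0 0.5; 0 0 3 0 0 0 0.5; 0 0 6 0 0 0 0.5; 0 0 10 0 0 0 0.5'
python3 -m handwheel '-3 3 1 0 0 0 0.5; -5 6 2 0 0 0 0.5; -7 9 3 0 0 0 0.5; -9 12 4 0 0 0 0.5; -10 15 5 0 0 0 0.5; -10 18 5 0 0 0 0.5; -10 18 5 0 0 0 0.5; -10 18 5 0 0 0 0.5'
python3 - <<'E'
from h import *
measure("pics/t11.png")
E
```

```text
time_s: 18.55
position: [0.4736, 0.0547, 0.0569]
tool_rot: [[-0.579, 0.816, -0.001], [0.816, 0.579, -0.001], [-0.0, -0.001, -1.0]]
ft_force: [-2.4, -5.1, -6.3]
grip_width: 0.0123
gripper_force: 58.7
time_s: 19.22
position: [0.4726, 0.0545, 0.0569]
tool_rot: [[0.172, 0.985, -0.003], [0.985, -0.172, -0.002], [-0.002, -0.003, -1.0]]
ft_force: [-6.5, -5.9, -3.0]
grip_width: 0.0123
gripper_force: 59.2
time_s: 19.88
position: [0.4733, 0.0555, 0.1569]
tool_rot: [[0.167, 0.986, -0.002], [0.986, -0.167, 0.001], [0.0, -0.002, -1.0]]
ft_force: [1.1, -0.2, -0.7]
grip_width: 0.0425
gripper_force: 0.0
time_s: 20.55
position: [0.3739, 0.2365, 0.207]
tool_rot: [[0.164, 0.986, 0.001], [0.986, -0.164, 0.0], [0.001, 0.001, -1.0]]
ft_force: [-0.3, -0.2, -1.3]
grip_width: 0.0427
gripper_force: 0.0
(322, 249, 33, 11) c [ 0.453  -0.0716] size [0.0515 0.0132] ang 83.7
(243, 236, 32, 10) c [0.4747 0.055 ] size [0.0502 0.0119] ang 81.9
(301, 189, 23, 28) c [ 0.5344 -0.0305] size [0.0151 0.0474] ang 145.8
(334, 169, 33, 12) c [ 0.5788 -0.0927] size [0.0521 0.0147] ang 81.5
(256, 157, 32, 11) c [0.5997 0.034 ] size [0.0507 0.0145] ang 82.0
```

View pics/t11.png

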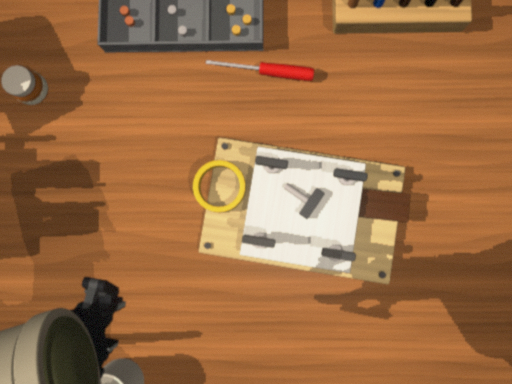

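All four bars, at (272,162), (350,175), (258,241) and (338,255), lie along the long sides within about 3°. The gripper is clear of the press.

```bash
python3 -c "
from rig import env
print(env.close_job())"
```

```text
the job is handed in; nothing more can be done
None
```

I handed the job in at about 20.6 s: all four bars measured within about 3° of the press's long sides in the last top view, tightened in the required order, with the gripper clear; the hand-in returned no verdict.

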